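# Walk the die block round to the fence

## Task

With the fingertips, walk the heavy die block round on the black setting plate by pushing one corner and then another, until its blue-dyed long side faces the steel fence squarely; turn it where it stands, so that once square its middle is within about 4 cm of where it began and it is still clear of the fence. Then push it up until the blue side lies flat against the fence from end to end, and take the fingers away. Never lift or tip the block, never let it meet the fence corner first, and leave the bottle, loupe, tools and other things on the bench where they are.

Things in the scene. Friction and masses are not known exactly. Their poses are not given: they have to be found in the camera images.
- die_block: Loose aluminium block, 90 mm along its x, 116 along y, 32 high, about 0.9 kg: too wide to grip; flush brass coin die in its top. Origin: centre of underside. +x points out of the blue-dyed long side (45 mm away; a 10 mm strip along its top edge is blue too). Slides under 3 to 10 N. At the start the shortest turn to face the fence is clockwise from above, 45 to 85 degrees.
- blue_left (a point): The end of the blue side at the block's own +y: on the vertical edge of the box (45, 58 mm from the block's origin), at mid-height, 16 mm above its underside. Axes as the block's.
- blue_right (a point): The other end of the blue side, at the block's own -y (45, -58 mm), at mid-height. Axes as the block's.
- plate: The blackened steel setting plate, fixed on the bench, 300 mm along its x, 400 mm along its y, 20 mm thick; the block slides on its top. Origin at the centre of its underside, on the bench surface; x points towards the fence, z up.
- fence: Bright steel bar fixed on the plate's far part, 300 mm long (y), 20 thick, 22 high above the plate. Origin: middle of its working face, level with the plate's top, 115 mm from the plate's centre. x points into the fence, away from robot and block, along the plate's x; the working face is its plane x = 0 and the block stands on the -x side.
- oil_bottle: Bystander on the plate: amber oil bottle with black cap, 28 mm diameter, 59 mm high, upright, near the plate's near left corner; origin at the centre of its underside.
- loupe: Bystander on the plate: black eye loupe, 34 mm diameter, 28 mm high, upright, near the plate's near right corner; origin at the centre of its underside.
- pliers: Bystander on the bench to the right of the plate: red-handled pliers lying flat, 130 mm long along x, 60 mm wide, 12 mm high; origin under the pivot.
- remote: Bystander on the bench to the left of the plate: black remote control 155 x 42 x 18 mm lying flat, long along x; origin at the centre of its underside.
- zip_case: Bystander on the bench to the left: black zip case 140 x 100 x 40 mm; origin at the centre of its underside.
- hammer: Bystander on the bench to the right: small chasing hammer with wooden handle lying flat along x, 200 mm long, 26 mm high; origin under the handle.
- tool_cup: Bystander on the bench to the right: clear cup 72 mm diameter, 90 mm high, with tools standing up to 155 mm; origin at the centre of its underside.
Things that resemble listed ones, but are neither listed nor needed, are in the scene too. There is more than one size of the die_block; the one meant has the size given above.

How it is judged:
On the way:
1. the block has been turned where it stood: its blue side faces the fence, square to it within about 5.5 degrees, still more than 8 mm clear of it, its middle less than 45 mm from where it began (angle between the x axis of die_block and the x axis of fence, either way round below 0.096 rad and x of fence in the frame of die_block above 0.045 m and x of each of blue_left, blue_right in the frame of fence below -0.008 m and distance of die_block from where it was at the start of the episode below 0.045 m), for 0.1 s.
At the end, for the whole second after the job is handed in: The blue side lies flat against the fence: both of its ends within 4 mm of the fence's face and within the fence's length, the block flat on the plate and at rest (x of blue_left in the frame of fence between -0.004 and 0.004 m and y of blue_left in the frame of fence between -0.15 and 0.15 m and x of blue_right in the frame of fence between -0.004 and 0.004 m and y of blue_right in the frame of fence between -0.15 and 0.15 m and z of die_block in the frame of fence between -0.003 and 0.003 m and angle between die_block's own z axis and vertical below 0.03 rad and linear speed of die_block below 0.01 m/s and angular speed of die_block below 0.05 rad/s); the robot touches nothing.
It fails at once if the block was lifted off the plate (more than 5 mm), tipped (more than 6 degrees) or pushed off it (z of die_block in the frame of fence above 0.005 m or z of die_block in the frame of fence below -0.006 m or angle between die_block's own z axis and vertical above 0.105 rad).
It fails at once if the block met the fence corner first (touching it while more than 8 degrees out of square) (contact force between die_block and fence above 0.5 N and angle between the x axis of die_block and the x axis of fence, either way round above 0.14 rad).
It fails at once if one of the bystanders (oil bottle, loupe, pliers, remote, zip case, hammer, tool cup) was moved more than 12 mm (distance of any of oil_bottle, loupe, pliers, remote, zip_case, hammer, tool_cup from where it was at the start of the episode above 0.012 m).
It also fails if it takes over 61 s, if anything falls off the work surface, if the arm or the gripper's body presses on something with over 40 N, if the wrist force passes 120 N, or if a joint passes its speed limit or range.

## Robot

A 6-joint arm with a two-finger parallel gripper is mounted at the origin on the work surface. World frame = base frame: x ahead of the robot, y to its left, z up, the work surface at z = 0. Lengths are in m, angles in rad, forces in N, time in s.
With the tool pointing down it reaches from about 0.35 to 0.775 m from the base axis. Payload 7.3 kg.
Tool frame: the origin (TCP) lies at the very end of the fingers, on their centre line; the grasp point (between the pads) lies 19 mm behind it; z points along the fingers, y is the line along which they close (so a half turn about z gives the same grasp; the last joint's range is limited). The gripper opens to 92 mm and grips with 3 to 60 N. Pads are 19 mm wide; open, the fingers measure 130 mm over their backs; the gripper's body (75 mm by 190 mm) begins 47 mm behind the grasp point.
Start: joints at [-1.431, 0.342, 1.524, -0, 1.275, -0.146], TCP at [0.148, -0.504, 0.227] pointing down, gripper open.
Joint ranges: [-2.53, 2.53], [-0.77, 2.02], [0.04, 2.7], [-1, 4.14], [0.28, 2.66], [-3.11, 3.11]. Speed limits (rad/s): [2.57, 2.57, 3.14, 3.14, 3.14, 3.14].

## Interface

Orientations are given as [roll, pitch, yaw] about the fixed x, y, z axes, in that order (R = Rz(yaw) Ry(pitch) Rx(roll)).
In Python, from cell import * gives the robot as it stands.
- The arm moves only by the tool step_arm, never from a script. Its argument "commands" is a list of rows, each a list of 7 numbers: the opening, from 0 (shut) to 1 (fully open), then the shift along the world's x, y, z in cm, then the turn, a rotation vector about the world's x, y, z in rad. A call has 1 to 5 rows; each row is the pose to reach, as a shift and turn from the pose commanded when the call began; what a row does not reach only later rows make up. A row lasts 1/12 s, in which the tool goes at most 41.7 mm and 7.16 degrees, less where a joint would pass 70% of its speed; a pose out of reach is approached as far as the arm can. A call with a gripper value outside its range is refused whole. The fingers move at their own pace and stop on an object; "grip_force" is the grip in N (left out, the last holds). Time passes only in rows, so rows that repeat a pose let the fingers close. It gives the time, the measured TCP pose, the force, the opening and the grip force at its end, in the units of the state.
- observe(): the state, without advancing time (a new reading comes with each control period).
- read_camera(name): name is "side" or "top" or "wrist"; returns the picture (480x640x3 uint8, red, green, blue); there is no depth.
- camera_model(name): a dict with "vfov" (degrees; the focal length in pixels is half the picture's height over the tangent of half this angle, whatever the lens; pixels are square), "cx", "cy" (the principal point, pixels), "k1" (the pictures are not rectified: a ray, as slopes to the right and down, at radius r is drawn at 1 + k1 r^2 times it, then the intrinsics apply), "world_to_cam" (4x4, takes a point from world to camera coordinates). Camera axes: x right, y up, looking along -z (the intrinsics and any distortion apply to the point x, -y, -z); pixel columns grow to the right and rows downward; lengths in m; the calibration is good to about 2 mm. A picture is of the moment at which its call begins: read the wrist's pose just before it. camera_model takes no time and is no camera call; for the wrist camera it gives the pose at the moment of the call.
- hand_in(): hands the job in; it is judged then, once.
The state is a dict: "time": time; "qpos": joint angles; "qvel": joint speeds; "joint_efforts": joint torques, N m; "tool_pos": TCP position; "tool_rot": TCP orientation; "contact_force": force on the tool from outside, world axes, zero at the start; "torque": the same for the moment, N m; "opening": finger opening in m; "grip_force": force on a finger pad.
Only numpy, scipy, OpenCV 4.12 (cv2) and the standard library are available. Lean on these libraries where they do the work, as an engineer would, in place of code of your own. Each camera call takes 0.05 s, during which the arm holds its last target. There are 200 camera calls.

## Working session

There is one attempt and no reset: what is moved stays moved. The work goes in short steps, Python scripts to look and compute and a tool call to move; the robot and the scene stay as the last step left them, time stands still between calls to the robot, and variables do not carry over. Pictures are saved under pics/ and viewed, at most 10 in all, crops included, and the job is handed in when it is done.

Besides the shell and the picture viewer there is one more tool, called after ">>>" as name([rows], argument=value, ...), one row to a line, values as JSON. step_arm: Moves the arm, as the interface text tells. Its arguments: {"type":"object","properties":{"commands":{"type":"array"},"grip_force":{"type":"number"}},"required":["commands"]}

```bash
mkdir -p pics; cat > h.py <<'E'
from cell import *
import numpy as np, cv2
def snap(n,f=None):
    im=read_camera(n); 
    if f: cv2.imwrite(f,cv2.cvtColor(im,cv2.COLOR_RGB2BGR))
    return im
def ray(n,px,z):
    m=camera_model(n); f=240/np.tan(np.radians(m["vfov"])/2)
    px=np.atleast_2d(px).astype(float); d=(px-[m["cx"],m["cy"]])/f
    u=d.copy()
    for _ in range(20): u=d/(1+m["k1"]*(u**2).sum(1,keepdims=True))
    T=np.linalg.inv(m["world_to_cam"]); v=np.c_[u[:,0],-u[:,1],-np.ones(len(u))]@T[:3,:3].T
    o=T[:3,3]; return o+v*((z-o[2])/v[:,2:3])
E
python3 - <<'E'
from h import *
snap("top","pics/top.png");snap("side","pics/side.png")
o=observe();print(o["time"],o["tool_pos"],o["tool_rot"])
E
```

```text
0.1 [ 0.14799385 -0.5033158   0.22611417] [-3.14022275e+00 -2.02658462e-04  2.85807346e-01]
```

View pics/top.png

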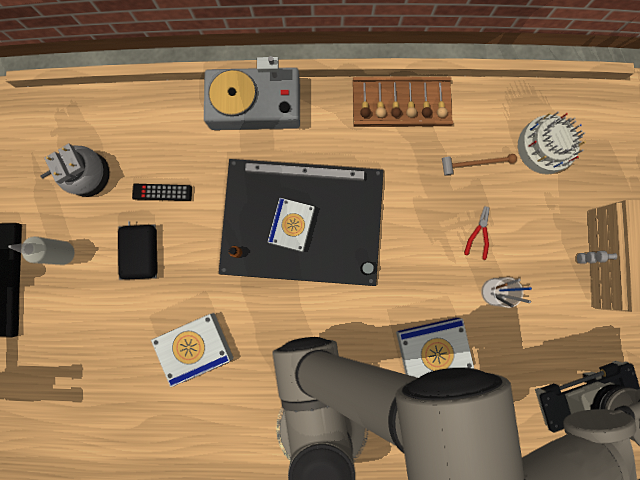

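View pics/side.png

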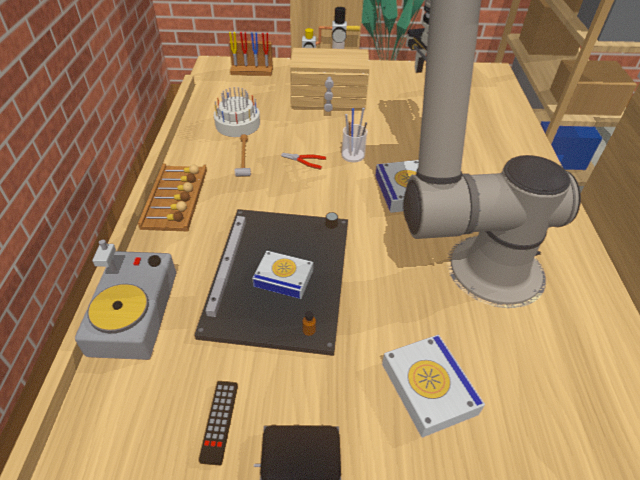

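Look-alikes, by top-view pixel: the block on the plate at (293,223), a larger one on the bench at (190,348), and another larger one at (437,350). I choose the one on the plate, and I'll check its size and look at a close crop.

```bash
cat >> h.py <<'E'
def block(im,n="top"):
    """block centre and x-axis yaw from the top-face mask (silver+coin+blue), top view"""
    a=im.astype(int); R,G,B=a[...,0],a[...,1],a[...,2]
    roi=np.zeros(R.shape,np.uint8); cv2.fillConvexPoly(roi,np.array([[234,178],[372,186],[366,272],[232,265]]),1)
    blue=((B>R+50)&(B>G+30)&(roi>0))
    m=(((R+G+B>330)|blue)&(roi>0)).astype(np.uint8)
    m=cv2.morphologyEx(m,cv2.MORPH_CLOSE,np.ones((5,5)))
    c=max(cv2.findContours(m,0,cv2.CHAIN_APPROX_NONE)[0],key=cv2.contourArea)
    P=ray(n,c[:,0,:],.052)[:,:2]; r=cv2.minAreaRect((P*1000).astype(np.float32))
    b=ray(n,np.argwhere(blue)[:,::-1],.052)[:,:2].mean(0)
    box=cv2.boxPoints(r)/1000; ctr=np.array(r[0])/1000
    e=[(box[i]+box[(i+1)%4])/2-ctr for i in range(4)]
    k=max(e,key=lambda v:v@(b-ctr)/np.linalg.norm(v)); yaw=np.arctan2(k[1],k[0])
    return ctr,yaw,r[1],box,b
def pts(c,yaw,L):
    u=np.array([np.cos(yaw),np.sin(yaw)]);v=np.array([-u[1],u[0]]); return [c+x*u+y*v for x,y in L]
E
python3 - <<'E'
from h import *
np.set_printoptions(precision=4,suppress=True)
im=snap("top")
c,y,s,box,b=block(im);print("block",c,np.degrees(y),s,b);print(box)
print("plate corners",ray("top",[[230,159],[384,170],[378,285],[219,274]],.02)[:,:2])
print("fence top front edge",ray("top",[[245,174],[364,180]],.042)[:,:2])
print("bottle cap,loupe",ray("top",[[236,252]],.079)[:,:2],ray("top",[[368,268]],.048)[:,:2])
cr=cv2.cvtColor(im[150:295,210:395],4);cv2.imwrite("pics/crop.png",cv2.resize(cr,None,fx=4,fy=4,interpolation=2))
E
```

```text
block [0.5102 0.0716] 74.6159963297259 (90.10934448242188, 115.30313873291016) [0.5204 0.1074]
[[0.4426 0.0434]
 [0.5538 0.0128]
 [0.5777 0.0997]
 [0.4665 0.1303]]
plate corners [[ 0.685   0.2294]
 [ 0.6505 -0.1663]
 [ 0.3574 -0.1445]
 [ 0.3893  0.2556]]
fence top front edge [[ 0.6395  0.1864]
 [ 0.62   -0.1124]]
bottle cap,loupe [[0.4406 0.2011]] [[ 0.3995 -0.1174]]
```

View pics/crop.png

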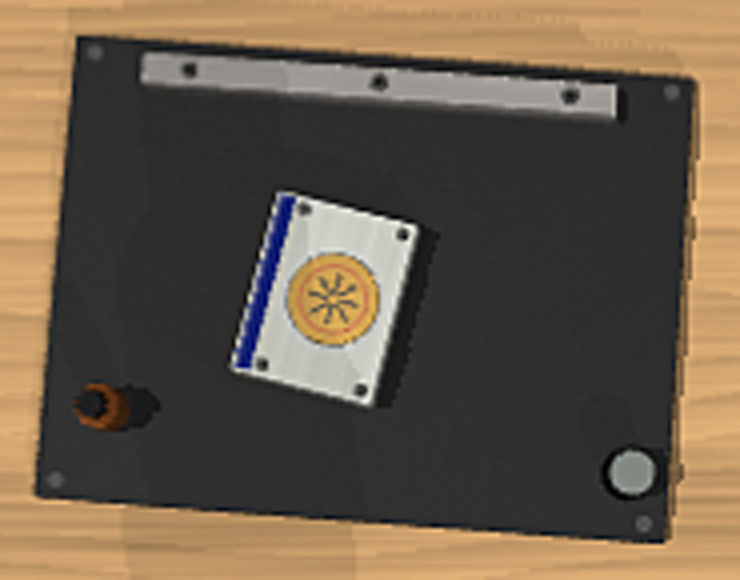

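The crop shows the loose block with its blue strip on its left. Its measured size is 90 x 115 mm, so it is the right one. The blue side runs from about (285,195) to (240,370) in the crop. The fence is along the top, the bottle at near left (100,405), and the loupe at near right (632,472).

Plan:
1. Push the far end of the blue side (its −y end) to the right, for about half the turn.
2. Push the near back corner forward for the rest.
3. Push it up with two fingers.

>>> step_arm([
  [0,2.3,3.4,0,0,0,0],
  [0,4.6,6.9,0,0,0,0],
  [0,6.9,10.3,0,0,0,0],
  [0,9.2,13.8,0,0,0,0],
  [0,11.5,17.2,0,0,0,0],
])

```text
time: 0.57
tool_pos: [0.2635, -0.3298, 0.2265]
tool_rot: [-3.141, -0.0, 0.285]
contact_force: [1.1, -0.8, 0.0]
opening: 0.063
grip_force: 0.0
```

>>> step_arm([
  [0,2.3,3.4,0,0,0,0],
  [0,4.6,6.9,0,0,0,0],
  [0,6.9,10.3,0,0,0,0],
  [0,9.2,13.8,0,0,0,0],
  [0,11.5,17.2,0,0,0,0],
])

```text
time: 0.98
tool_pos: [0.3786, -0.1577, 0.2268]
tool_rot: [3.141, -0.0, 0.286]
contact_force: [1.6, -1.5, -0.5]
opening: 0.0301
grip_force: 0.0
```

>>> step_arm([
  [0,2.3,3.4,-0.5,0,0,0],
  [0,4.6,6.9,-1,0,0,0],
  [0,6.9,10.3,-2,0,0,0],
  [0,9.2,13.8,-3,0,0,0],
  [0,11.5,17.2,-4,0,0,0],
])

```text
time: 1.4
tool_pos: [0.492, 0.0119, 0.187]
tool_rot: [3.141, -0.0, 0.286]
contact_force: [1.1, -1.3, 0.6]
opening: 0.0007
grip_force: 0.0
```

>>> step_arm([
  [0,2.3,3.4,-1,0,0,0],
  [0,4.6,6.9,-2,0,0,0],
  [0,6.9,10.3,-4,0,0,0],
  [0,8.3,12.7,-6,0,0,0],
  [0,8.3,12.7,-8,0,0,0],
])

```text
time: 1.82
tool_pos: [0.5766, 0.1418, 0.1059]
tool_rot: [-3.141, -0.003, 0.29]
contact_force: [-0.6, -0.5, -0.8]
opening: 0.0005
grip_force: 0.0
```

>>> step_arm([
  [0,0,0,-3,0,0,0],
  [0,0,0,-5.5,0,0,0],
  [0,0,0,-7.3,0,0,0],
  [0,0,0,-7.3,0,0,0],
  [0,0,-1,-7.3,0,0,0],
])

```text
time: 2.23
tool_pos: [0.5737, 0.1278, 0.0337]
tool_rot: [-3.141, 0.002, 0.287]
contact_force: [-0.1, -1.2, 0.5]
opening: 0.0004
grip_force: 0.0
```

>>> step_arm([
  [0,0,-0.7,0,0,0,0],
  [0,0,-1.4,0,0,0,0],
  [0,-0.1,-2.1,0,0,0,0],
  [0,-0.1,-2.8,0,0,0,0],
  [0,-0.2,-3.5,0,0,0,0],
])

```text
time: 2.65
tool_pos: [0.5734, 0.0911, 0.0357]
tool_rot: [3.141, -0.003, 0.285]
contact_force: [3.3, 2.7, 1.2]
opening: 0.0004
grip_force: 2.0
```

```bash
cat > m.py <<'E'
import sys
from h import *
np.set_printoptions(precision=4,suppress=True)
im=snap("top",sys.argv[1]);c,y,s,box,b=block(im);o=observe();print("block",c,np.degrees(y),s,b,"tool",o["tool_pos"])
cr=cv2.imread(sys.argv[1])[150:295,210:395];cv2.imwrite(sys.argv[1],cv2.resize(cr,None,fx=4,fy=4,interpolation=2))
E
python3 m.py pics/a.png
```

```text
block [0.5057 0.0344] -165.54690518636488 (135.4038848876953, 90.02842712402344) [nan nan] tool [0.5731 0.0899 0.0355]h.py:23: RuntimeWarning: Mean of empty slice.
  b=ray(n,np.argwhere(blue)[:,::-1],.052)[:,:2].mean(0)
  ret = um.true_divide(
```

View pics/a.png

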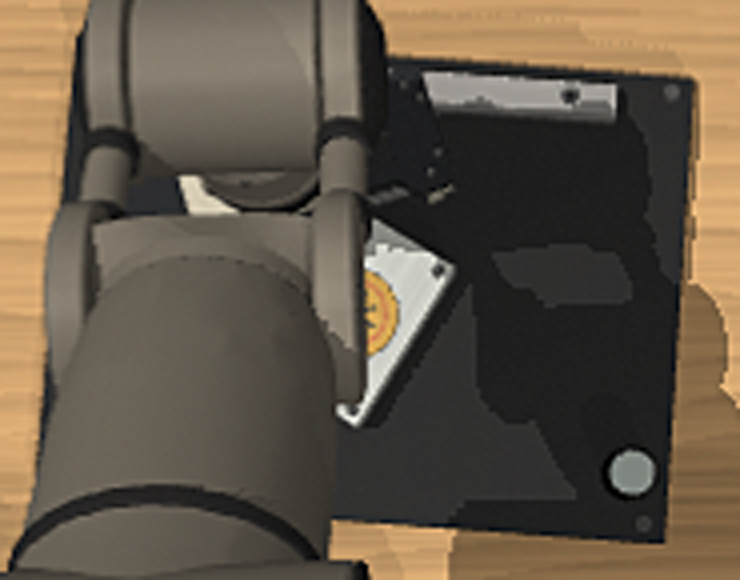

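The arm hides part of the block. The back edge, from (455,265) to (355,425) in the crop, shows it has turned about 17–18°, as planned. I'll continue, then lift away and look.

>>> step_arm([
  [0,-0.1,-0.7,0,0,0,0],
  [0,-0.2,-1.4,0,0,0,0],
  [0,-0.3,-2.1,0,0,0,0],
  [0,-0.5,-2.8,0,0,0,0],
  [0,-0.7,-3.5,0,0,0,0],
])

```text
time: 3.12
tool_pos: [0.5654, 0.0561, 0.0346]
tool_rot: [3.141, -0.001, 0.286]
contact_force: [3.0, 2.9, 3.8]
opening: 0.0005
grip_force: 2.0
```

>>> step_arm([
  [0,0.6,1.2,0,0,0,0],
  [0,0.6,1.2,4,0,0,0],
  [0,0.6,1.2,8,0,0,0],
  [0,-3,-2,10,0,0,-0.12],
  [0,-6,-4,11,0,0,-0.24],
])

```text
time: 3.53
tool_pos: [0.5111, 0.0203, 0.1442]
tool_rot: [3.14, -0.002, 0.043]
contact_force: [0.7, -1.0, 0.1]
opening: 0.0002
grip_force: 0.0
```

>>> step_arm([
  [0,-2.2,-3.4,0,0,0,-0.12],
  [0,-4.5,-6.9,0,0,0,-0.12],
  [0,-6.7,-10.3,0,0,0,-0.12],
  [0,-8,-14,0,0,0,-0.12],
  [0,-8,-14,0,0,0,-0.12],
])

```text
time: 3.95
tool_pos: [0.4274, -0.1244, 0.1423]
tool_rot: [3.14, 0.003, -0.079]
contact_force: [1.0, 0.3, -0.0]
opening: 0.0003
grip_force: 0.0
```

```bash
python3 m.py pics/b.png
```

```text
block [0.4934 0.0475] 35.968421953631534 (89.99087524414062, 114.6053466796875) [0.524  0.0697] tool [ 0.4285 -0.1221  0.1423]
```

View pics/b.png

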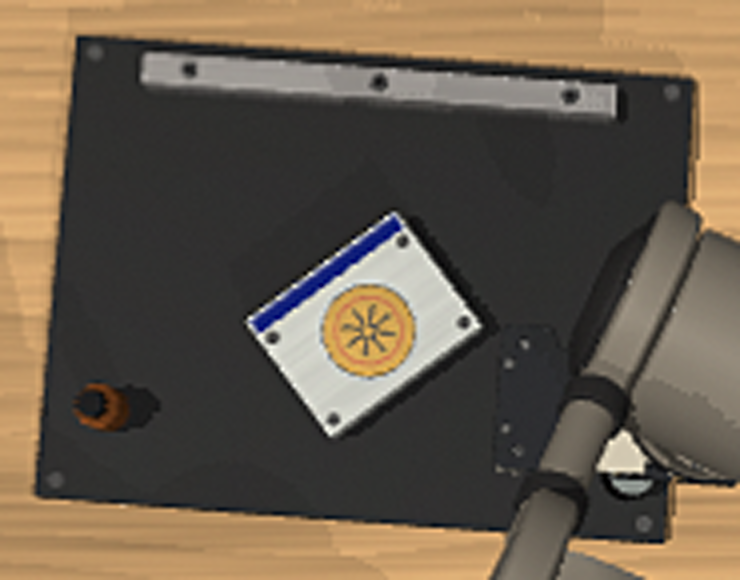

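The block has turned to yaw 36° with its middle at (0.493, 0.048). The back face, from (482,325) to (333,437) in the crop, is free. Next comes the second push, on the near back corner.

>>> step_arm([
  [0,-1,4,0,0,0,0],
  [0,-2,8,0,0,0,0],
  [0,-2.3,12,-1,0,0,0],
  [0,-2.3,15.7,-2,0,0,0],
  [0,-2.3,15.7,-5,0,0,0],
])

```text
time: 4.42
tool_pos: [0.4079, 0.0433, 0.0942]
tool_rot: [-3.14, -0.004, -0.068]
contact_force: [1.7, -0.9, -0.3]
opening: 0.0003
grip_force: 0.0
```

>>> step_arm([
  [0,0,0,-3,0,0,0],
  [0,0,0,-5.6,0,0,0],
  [0,0,0,-5.7,0,0,0],
  [0,0.5,0.4,-5.7,0,0,0],
  [0,1.1,0.8,-5.7,0,0,0],
])

```text
time: 4.83
tool_pos: [0.4187, 0.0459, 0.0364]
tool_rot: [3.141, 0.0, -0.074]
contact_force: [-2.5, -2.1, -0.2]
opening: 0.0004
grip_force: 2.9
```

>>> step_arm([
  [0,0.5,0.6,0,0,0,0],
  [0,1.1,1.2,0,0,0,0],
  [0,1.7,1.7,0,0,0,0],
  [0,2.3,2.2,0,0,0,0],
  [0,2.9,2.7,0,0,0,0],
])

```text
time: 5.25
tool_pos: [0.4475, 0.0728, 0.0361]
tool_rot: [3.141, 0.0, -0.074]
contact_force: [-5.7, -0.3, 3.2]
opening: 0.0004
grip_force: 2.5
```

>>> step_arm([
  [0,0.6,0.5,0,0,0,0],
  [0,1.2,1.0,0,0,0,0],
  [0,1.8,1.4,0,0,0,0],
  [0,1.8,1.4,0,0,0,0],
  [0,0,0,0,0,0,0],
])

```text
time: 5.67
tool_pos: [0.4517, 0.0733, 0.0361]
tool_rot: [-3.141, -0.007, -0.073]
contact_force: [0.7, -1.0, 0.5]
opening: -0.0001
grip_force: 0.0
```

>>> step_arm([
  [0.3,-4,-2,2,0,0,0],
  [0.5,-4,-6,5,0,0,0],
  [0.5,-4,-10,8,0,0,0],
  [0.5,-4,-14,10,0,0,0],
  [0.5,-4,-18,11,0,0,0],
])

```text
time: 6.08
tool_pos: [0.4084, -0.0881, 0.1403]
tool_rot: [3.14, -0.005, -0.073]
contact_force: [0.9, 0.6, -0.3]
opening: 0.0293
grip_force: 0.0
```

```bash
python3 m.py pics/c.png
```

```text
block [0.5225 0.0532] -0.16097985434980008 (113.34990692138672, 89.49833679199219) [0.5607 0.0537] tool [ 0.4107 -0.0953  0.1424]
```

View pics/c.png

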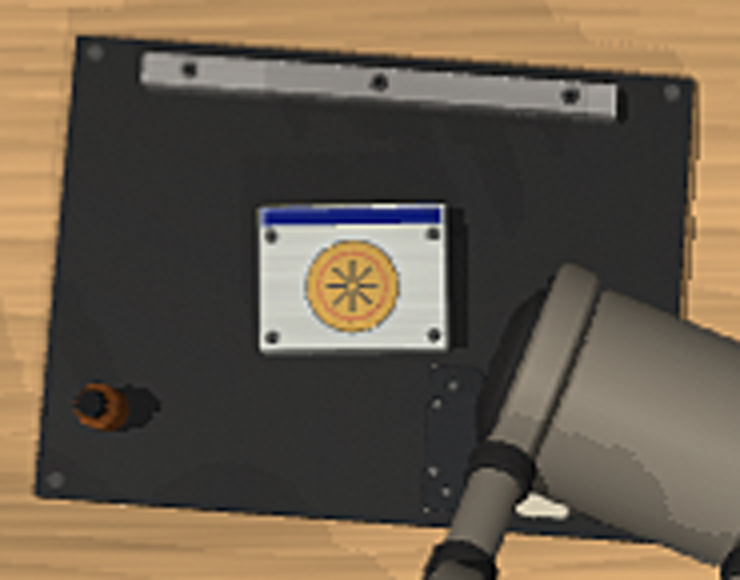

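The blue side now faces the fence, running from (262,215) to (440,215) in the crop. It is about 4.5° short of square, with a large gap and its middle 22 mm from the start. I'll square it with two spread fingers on the back face.

>>> step_arm([
  [0.7,0.5,4,0,0,0,0],
  [0.7,1,8,0,0,0,0],
  [0.7,1.5,12,-1,0,0,0],
  [0.7,2,15.3,-3,0,0,0],
  [0.7,2.5,15.3,-6,0,0,0],
])

```text
time: 6.55
tool_pos: [0.4347, 0.0714, 0.0791]
tool_rot: [-3.14, -0.008, -0.07]
contact_force: [0.1, -1.2, -0.0]
opening: 0.0634
grip_force: 0.0
```

>>> step_arm([
  [0.7,0,0,-3,0,0,0],
  [0.7,0,0,-4.7,0,0,0],
  [0.7,0,0,-4.7,0,0,0],
  [0.7,0.8,0,-4.7,0,0,0],
  [0.7,1.5,0,-4.7,0,0,0],
])

```text
time: 6.97
tool_pos: [0.4491, 0.0667, 0.0319]
tool_rot: [-3.141, -0.003, -0.075]
contact_force: [0.2, 0.3, 0.6]
opening: 0.0645
grip_force: 0.0
```

>>> step_arm([
  [0.7,0.5,0,0,0,0,0],
  [0.7,1,0,0,0,0,0],
  [0.7,1.5,0,0,0,0,0],
  [0.7,2,0,0,0,0,0],
  [0.7,2.5,0,0,0,0,0],
])

```text
time: 7.38
tool_pos: [0.4715, 0.067, 0.031]
tool_rot: [-3.141, 0.002, -0.074]
contact_force: [-4.9, 2.3, 2.8]
opening: 0.0644
grip_force: 2.2
```

```bash
cat > w.py <<'E'
from h import *
import sys
snap("side",sys.argv[1]); im=cv2.imread(sys.argv[1])[190:370,180:370]; cv2.imwrite(sys.argv[1],cv2.resize(im,None,fx=3,fy=3,interpolation=2))
print(observe()["tool_pos"],observe()["contact_force"])
E
python3 w.py pics/d.png
```

```text
[0.47285905 0.06693347 0.03103095] [-2.05842332  2.53118528  0.14840839]
```

View pics/d.png

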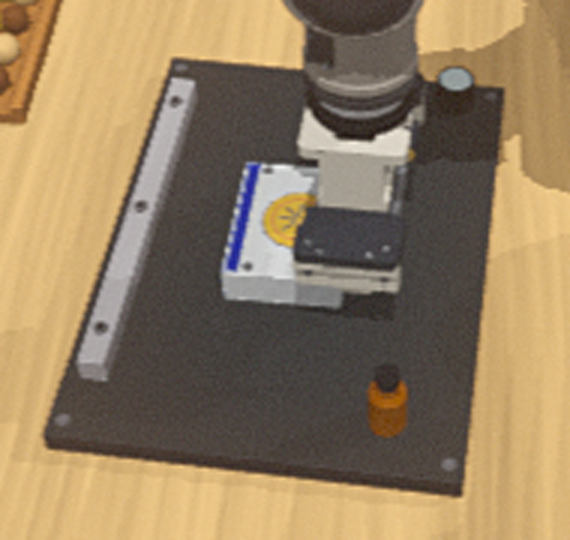

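The crop shows both fingers behind the block, and the blue strip, from (250,165) to (232,270), nearly parallel to the fence with plenty of gap. I'll push 1 cm more and measure the angles.

>>> step_arm([
  [0.7,0.4,0,0,0,0,0],
  [0.7,0.7,0,0,0,0,0],
  [0.7,1.0,0,0,0,0,0],
  [0.7,1.0,0,0,0,0,0],
])

```text
time: 7.77
tool_pos: [0.4816, 0.0667, 0.0307]
tool_rot: [3.141, 0.002, -0.074]
contact_force: [-5.0, 0.3, 3.7]
opening: 0.0642
grip_force: 2.2
```

```bash
cat > s.py <<'E'
from h import *
np.set_printoptions(precision=4,suppress=True)
a=snap("side").astype(int);R,G,B=a[...,0],a[...,1],a[...,2]
def fit(m,z,n):
    m=m.astype(np.uint8); k,l,st,_=cv2.connectedComponentsWithStats(m); i=1+np.argmax(st[1:,4])
    P=ray("side",np.argwhere(l==i)[:,::-1],z)[:,:2]; r=cv2.minAreaRect((P*1000).astype(np.float32))
    d=cv2.fitLine((P*1000).astype(np.float32),cv2.DIST_L2,0,.01,.01).ravel(); yaw=np.degrees(np.arctan2(d[1],d[0]))%180-90
    print(n,"yaw",yaw,"rect",np.array(r[0]),r[1],"box",cv2.boxPoints(r).round(1).tolist())
roi=np.zeros(R.shape,bool);roi[195:345,200:330]=1
fit((B>R+40)&(B>G+30)&roi,.052,"blue")
roi2=np.zeros(R.shape,np.uint8);cv2.fillConvexPoly(roi2,np.array([[228,212],[248,212],[222,320],[202,320]]),1)
fit((R+G+B>300)&(roi2>0),.042,"fence")
print(observe()["tool_pos"],observe()["contact_force"])
E
python3 s.py
```

```text
blue yaw -4.1849594 rect [575.5785  49.5581] (110.18119812011719, 10.02863597869873) box [[566.4000244140625, -5.0], [576.4000244140625, -5.800000190734863], [584.7999877929688, 104.0999984741211], [574.7999877929688, 104.9000015258789]]
fence yaw -4.955345 rect [646.7173  44.9805] (313.2066345214844, 26.432111740112305) box [[620.0999755859375, -109.9000015258789], [646.4000244140625, -112.19999694824219], [673.4000244140625, 199.89999389648438], [647.0, 202.10000610351562]]
[0.4816 0.0667 0.0307] [-4.7912 -0.3565  1.3139]
```

The block is square within 1°, with about 50 mm clear and its middle about 31 mm from the start. Now I'll push it up to the fence.

>>> step_arm([
  [0.7,0.5,0,0,0,0,0],
  [0.7,1.0,-0.1,0,0,0,-0.01],
  [0.7,1.5,-0.1,0,0,0,-0.01],
  [0.7,2.0,-0.2,0,0,0,-0.01],
  [0.7,2.5,-0.2,0,0,0,-0.01],
])

```text
time: 8.23
tool_pos: [0.5075, 0.0646, 0.0306]
tool_rot: [3.141, 0.001, -0.084]
contact_force: [-3.0, -1.1, -2.8]
opening: 0.0643
grip_force: 1.6
```

>>> step_arm([
  [0.7,0.4,0,0,0,0,0],
  [0.7,0.8,-0.1,0,0,0,0],
  [0.7,1.2,-0.1,0,0,0,0],
  [0.7,1.6,-0.1,0,0,0,0],
  [0.7,2.0,-0.2,0,0,0,0],
])

```text
time: 8.65
tool_pos: [0.5275, 0.0628, 0.0308]
tool_rot: [3.142, 0.0, -0.084]
contact_force: [-3.5, 0.8, -1.6]
opening: 0.0643
grip_force: 1.6
```

>>> step_arm([
  [0.7,0.15,0,0,0,0,0],
  [0.7,0.3,0,0,0,0,0],
  [0.7,0.45,0,0,0,0,0],
  [0.7,0.6,0,0,0,0,0],
])

```text
time: 8.98
tool_pos: [0.533, 0.0627, 0.0309]
tool_rot: [3.141, 0.0, -0.084]
contact_force: [-4.7, 0.4, 0.3]
opening: 0.0645
grip_force: 2.1
```

>>> step_arm([
  [0.7,0.1,0,0,0,0,0],
  [0.7,0.2,0,0,0,0,0],
  [0.7,0.3,0,0,0,0,0],
  [0.7,0.4,0,0,0,0,0],
])

```text
time: 9.32
tool_pos: [0.5372, 0.0628, 0.031]
tool_rot: [3.141, 0.0, -0.084]
contact_force: [-5.3, -0.8, 1.1]
opening: 0.0641
grip_force: 2.4
```

>>> step_arm([
  [0.7,0.1,0,0,0,0,0],
  [0.7,0.2,0,0,0,0,0],
  [0.7,0.2,0,0,0,0,0],
])

```text
time: 9.57
tool_pos: [0.5391, 0.0628, 0.0309]
tool_rot: [3.141, 0.0, -0.084]
contact_force: [-6.0, -0.7, 1.6]
opening: 0.0643
grip_force: 2.7
```

>>> step_arm([
  [0.7,0.1,0,0,0,0,0],
  [0.7,0.2,0,0,0,0,0],
  [0.7,0.3,0,0,0,0,0],
])

```text
time: 9.82
tool_pos: [0.5391, 0.0628, 0.0309]
tool_rot: [3.141, 0.007, -0.084]
contact_force: [-18.4, -2.1, 13.3]
opening: 0.0641
grip_force: 9.1
```

```bash
python3 s.py; python3 w.py pics/e.png
```

```text
blue yaw -5.217621 rect [632.0594  44.8434] (108.01397705078125, 8.455351829528809) box [[622.9000244140625, -8.5], [631.2999877929688, -9.300000190734863], [641.2000122070312, 98.19999694824219], [632.7999877929688, 99.0]]
fence yaw -4.727577 rect [640.5014  45.5022] (313.2123107910156, 38.72340393066406) box [[608.7000122070312, -109.0999984741211], [647.2999877929688, -112.0999984741211], [672.2999877929688, 200.10000610351562], [633.7000122070312, 203.1999969482422]]
[0.5391 0.0628 0.031 ] [-15.2844  -0.343   11.1222]
[0.53904702 0.06277716 0.0309531 ] [-15.95910997  -1.90147003  11.12541079]
```

View pics/e.png

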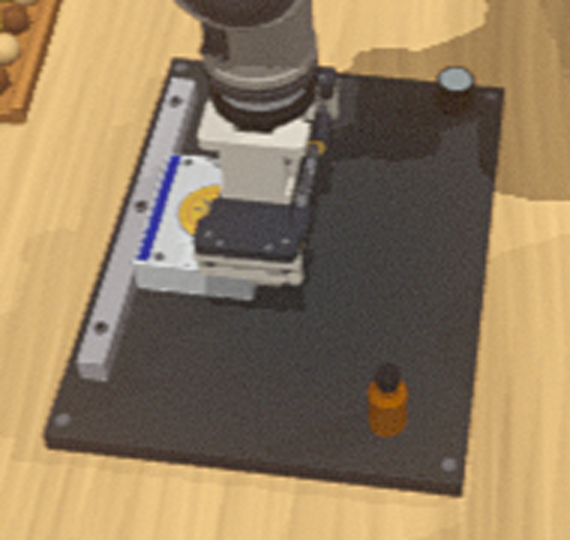

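The block is against the fence: the strip from (178,157) to (142,258) lies along the fence's edge, and the force rose to 18 N as motion stopped. I'll back off and check from above.

>>> step_arm([
  [0.7,-0.5,0,0,0,0,0],
  [0.7,-2,0.1,0,0,0,0],
  [0.7,-4,0.2,2,0,0,0],
  [0.7,-6,-1,6,0,0,0],
  [0.7,-8,-4,9,0,0,0],
])

```text
time: 10.33
tool_pos: [0.4671, 0.0297, 0.1162]
tool_rot: [-3.141, -0.004, -0.081]
contact_force: [-0.3, -0.2, 1.4]
opening: 0.0645
grip_force: 0.0
```

>>> step_arm([
  [0.7,-1,-4,1,0,0,0],
  [0.7,-2,-8,2,0,0,0],
  [0.7,-3,-12,3,0,0,0],
  [0.7,-4,-15,4,0,0,0],
  [0.7,-4,-15,4,0,0,0],
])

```text
time: 10.75
tool_pos: [0.4277, -0.1277, 0.1573]
tool_rot: [3.137, -0.008, -0.089]
contact_force: [0.5, -0.0, 0.1]
opening: 0.0642
grip_force: 0.0
```

```bash
python3 s.py; python3 m.py pics/f.png
```

```text
blue yaw -5.1139297 rect [632.0596  44.8434] (108.01395416259766, 8.455645561218262) box [[622.9000244140625, -8.5], [631.2999877929688, -9.300000190734863], [641.2000122070312, 98.19999694824219], [632.7999877929688, 99.0]]
fence yaw -4.447792 rect [640.5014  45.5022] (313.2123107910156, 38.72340393066406) box [[608.7000122070312, -109.0999984741211], [647.2999877929688, -112.0999984741211], [672.2999877929688, 200.10000610351562], [633.7000122070312, 203.1999969482422]]
[ 0.4277 -0.1251  0.1564] [ 0.5093  0.4982 -0.2915]
block [0.5814 0.0482] -95.23010982351404 (115.57540130615234, 70.53758239746094) [nan nan] tool [ 0.4274 -0.1232  0.1556]h.py:23: RuntimeWarning: Mean of empty slice.
  b=ray(n,np.argwhere(blue)[:,::-1],.052)[:,:2].mean(0)
  ret = um.true_divide(
```

View pics/f.png

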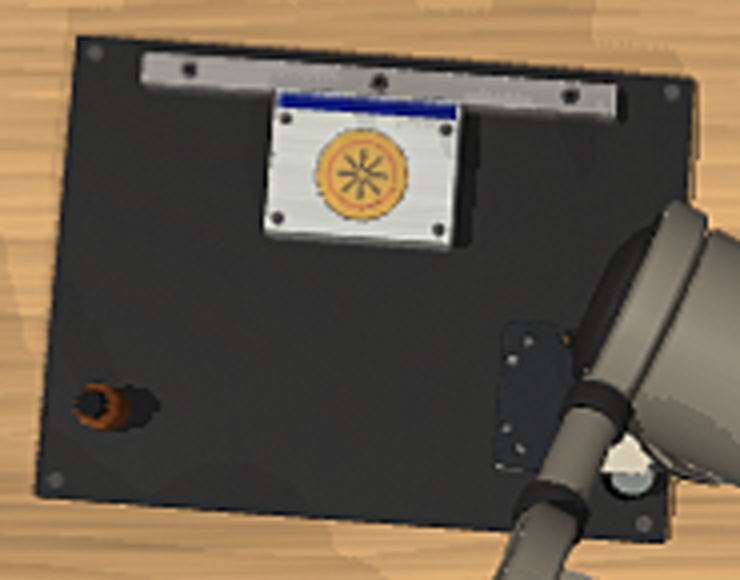

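The view from above shows the blue side, from (278,97) to (457,112), flat along the fence with no gap. The fingers are clear and the bottle and loupe haven't moved. Handing in.

```bash
python3 -c "from cell import *; print(hand_in())"
```

```text
the job is handed in; nothing more can be done
None
```

I turned the block where it stood, pushed its blue side flat against the fence, withdrew the fingers and handed the job in at about 11 s; the hand-in returned no verdict.

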